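# Push the row of slide cartons home and swing the keeper behind it

### The job

With a fingertip, push the row of four slide cartons along its channel as one train until the first carton is fully home against the end stop and the row is closed up. Then push the keeper arm fully shut, so that it lies straight across the channel behind the last carton. Do not lift or tip any carton, and leave the things standing round the channel where they are.

Things in the scene. Friction and masses are not known exactly. Their poses are not given: they have to be found in the camera images.
- magazine: Straight aluminium channel fixed on the worktop, 326 mm long, open at one end (x = -163 mm), an upright stop at the other. Origin: underside, middle of length and width; x runs along the channel to the stop, y across, z up. Floor 4 mm above the worktop; side walls 4 mm thick, 85 mm apart inside, tops 16 mm above the worktop.
- stop_face (a point): Centre of the end stop's inner face, at the channel floor (x = +150 mm in the channel's frame). The stop is 93 mm wide and its top is 34 mm above the worktop.
- keeper (a joint): Flat steel arm, 12 mm wide, 78 mm long from its pivot, 20 to 28 mm above the worktop, turning level. 0 = shut, straight across the channel along its +y, 4 mm behind a row fully home; grows counter-clockwise from above; pi/2 = along the side wall towards the open end; limit 2.4. Starts at 1.65 to 2.2, stays where left; about 0.5 N moves its pin.
- keeper_pivot (a point): Axis of the keeper's upright pivot, beside the channel, at x = +12, y = -56 mm in the channel's frame, 20 mm above the worktop.
- keeper_pin (a point): Top of the short upright pin (10 mm thick, 28 to 50 mm above the worktop) near the free end of the keeper arm, 72 mm from the pivot axis.
- carton_1: Slide carton, number 1 of four alike counted from the end stop: closed box, 32 mm along the channel, 82 mm across, 30 mm high, about 0.12 kg, on the channel floor, touching its neighbours. Origin: centre of the underside; x along the channel, z up. The row, 129 mm long, starts 55 to 115 mm short of the stop; it slides at 2 to 10 N.
- carton_2: Slide carton, number 2 of four alike counted from the end stop: closed box, 32 mm along the channel, 82 mm across, 30 mm high, about 0.12 kg, on the channel floor, touching its neighbours. Origin: centre of the underside; x along the channel, z up. The row, 129 mm long, starts 55 to 115 mm short of the stop; it slides at 2 to 10 N.
- carton_3: Slide carton, number 3 of four alike counted from the end stop: closed box, 32 mm along the channel, 82 mm across, 30 mm high, about 0.12 kg, on the channel floor, touching its neighbours. Origin: centre of the underside; x along the channel, z up. The row, 129 mm long, starts 55 to 115 mm short of the stop; it slides at 2 to 10 N.
- carton_4: Slide carton, number 4 of four alike counted from the end stop (the last, nearest the open end): closed box, 32 mm along the channel, 82 mm across, 30 mm high, about 0.12 kg, on the channel floor, touching its neighbours. Origin: centre of the underside; x along the channel, z up. The row, 129 mm long, starts 55 to 115 mm short of the stop; it slides at 2 to 10 N.
- specimen_cup: Bystander beside the magazine: clear lidded cup with a white cap, 58 mm across, 75 mm tall. Origin: centre of the underside.
- petri_dish: Bystander beside the magazine: shallow round dish with lid, 62 mm across, 15 mm tall. Origin: centre of the underside.
- oil_bottle: Bystander beside the magazine: small amber dropper bottle, 27 mm across, 83 mm tall. Origin: centre of the underside.
- objective_can: Bystander beside the magazine: black screw canister, 38 mm across, 57 mm tall. Origin: centre of the underside.
- coverslip_box: Bystander beside the magazine: small cardboard box, 34 x 34 x 22 mm. Origin: centre of the underside.
- eyepiece: Bystander beside the magazine: spare eyepiece standing on its barrel, 34 mm across, 48 mm tall. Origin: centre of the underside.
Mind the look-alikes: they are no part of the job. Leave any green look-alike of the carton_2 alone.

How it is judged:
By the outcome, as a careful person would: the job done as asked, in the order asked, and still so for the second after the job is handed in, with the robot touching nothing.
It also fails if it takes over 48 s, if anything falls off the work surface, if the arm or the gripper's body presses on something with over 40 N, if the wrist force passes 120 N, or if a joint passes its speed limit or range.

### The arm

A 6-joint arm with a two-finger parallel gripper is mounted at the origin on a cart in front of the work surface, level with it; the furniture and walls round the work are solid. World frame = base frame: x ahead of the robot, y to its left, z up, the work surface at z = 0. Lengths are in m, angles in rad, forces in N, time in s.
With the tool pointing down it reaches from about 0.225 to 0.875 m from the base axis. Payload 3.4 kg.
Tool frame: the origin (TCP) lies on the centre line of the jaws, within the pads' length; the fingertips stand 11 mm ahead of it and the grasp point (between the pads) lies 8 mm behind it; z points along the fingers, y is the line along which they close (so a half turn about z gives the same grasp; the last joint's range is limited). The gripper opens to 85 mm and grips with 20 to 120 N. Pads are 22 mm wide; open, the fingers measure 114 mm over their backs; the gripper's body (76 mm by 85 mm) begins 54 mm behind the grasp point. The pads swing forward as they close: fully open they stand 13 mm farther back than shut.
Start: joints at [1.216, 0.276, 1.505, -0, 1.361, -0.121], TCP at [0.133, 0.559, 0.242] pointing down, gripper open.
Joint ranges: [-2.89, 2.89], [-0.75, 2.08], [0.22, 2.7], [-1.18, 4.32], [0.11, 2.71], [-2.7, 2.7]. Speed limits (rad/s): [2.57, 2.57, 3.14, 3.14, 3.14, 3.14].

### API

Orientations are given as a unit quaternion [w, x, y, z].
In Python, from rig import manip, eyes, job gives the robot as it stands.
- The arm moves only by the tool drive_tool, never from a script. Its argument "rows" is a list of rows, each a list of 3 entries, a list of its own where there are three numbers: the turn, a rotation vector about the world's x, y, z in rad, then the shift along the world's x, y, z in cm, then the finger opening in cm, from 0 to 8.54. A call has 1 to 8 rows; each row shifts and turns the commanded pose from where the row before left it; what a row does not reach is not made up. A row lasts 1/8 s, in which the tool goes at most 62.5 mm and 10.7 degrees, less where a joint would pass 70% of its speed; a pose out of reach is approached as far as the arm can. A call is refused whole if a number of a shift passes 6.25 or a number of a turn 0.188, either way. A call with a gripper value outside its range is refused whole. The fingers move at their own pace and stop on an object; "force" is the grip in N (left out, the last holds). Time passes only in rows, so rows that do not move let the fingers close. It gives the time, the measured TCP pose, the force, the opening and the grip force at its end, in the units of the state.
- manip.get_state(): the state, without advancing time (a new reading comes with each control period).
- eyes.get_image(name): name is "scene" or "top" or "wrist"; returns the picture (400x640x3 uint8, red, green, blue); there is no depth.
- eyes.get_calibration(name): a dict with "camera_matrix" (3x3 intrinsics, pixels), "view" (4x4, takes a point from world to camera coordinates). Camera axes: x right, y up, looking along -z (the intrinsics and any distortion apply to the point x, -y, -z); pixel columns grow to the right and rows downward; lengths in m; the calibration is good to about 2 mm. The wrist camera is an equidistant fisheye: a pixel r from the principal point sees the ray r / f radians off the axis. A picture is of the moment at which its call begins: read the wrist's pose just before it. get_calibration takes no time and is no camera call; for the wrist camera it gives the pose at the moment of the call.
- job.sign_off(): hands the job in; it is judged then, once.
The state is a dict: "clock": time; "qpos": joint angles; "qd": joint speeds; "effort": joint torques, N m; "position": TCP position; "ee_rot": TCP orientation; "contact_force": force on the tool from outside, world axes, zero at the start; "moment": the same for the moment, N m; "width": finger opening in m; "gripper_force": force on a finger pad.
Only numpy, scipy, OpenCV 4.12 (cv2) and the standard library are available. Lean on these libraries where they do the work, as an engineer would, in place of code of your own. Each camera call takes 0.05 s, during which the arm holds its last target. There are 200 camera calls.

## Working session

There is one attempt and no reset: what is moved stays moved. The work goes in short steps, Python scripts to look and compute and a tool call to move; the robot and the scene stay as the last step left them, time stands still between calls to the robot, and variables do not carry over. Pictures are saved under pics/ and viewed, at most 10 in all, crops included, and the job is handed in when it is done.

Besides the shell and the picture viewer there is one more tool, called after "Request:" as name(argument=value, ...) on one line, values as JSON. drive_tool: Moves the arm, as the interface text tells. Its arguments: {"type":"object","properties":{"rows":{"type":"array"},"force":{"type":"number"}},"required":["rows"]}

```bash
mkdir -p pics; python3 - <<'E'
from rig import manip, eyes, job
import cv2
for n in ("top","scene"):
    im=eyes.get_image(n); cv2.imwrite(f"pics/{n}0.png",im[:,:,::-1])
    c=eyes.get_calibration(n); print(n,c)
s=manip.get_state(); print(s)
E
```

```text
top {'camera_matrix': array([[408.03291749,   0.        , 321.716012  ],
       [  0.        , 408.03291749, 202.59499985],
       [  0.        ,   0.        ,   1.        ]]), 'view': array([[ 0.02602931, -0.99960428, -0.01066566, -0.01794919],
       [ 0.98911979,  0.02420803,  0.14510691, -0.55354443],
       [-0.1447913 , -0.01432665,  0.98935849, -1.03504635],
       [ 0.        ,  0.        ,  0.        ,  1.        ]])}
scene {'camera_matrix': array([[510.11733688,   0.        , 318.58804404],
       [  0.        , 510.11733688, 196.34519448],
       [  0.        ,   0.        ,   1.        ]]), 'view': array([[ 0.99891091,  0.04467643,  0.01345367, -0.56125818],
       [-0.04198711,  0.73497398,  0.67679415,  0.00372625],
       [ 0.02034865, -0.67662195,  0.73604937, -1.20879769],
       [ 0.        ,  0.        ,  0.        ,  1.        ]])}
{'clock': 0.1, 'qpos': array([ 1.21599418e+00,  2.76536940e-01,  1.50601451e+00,  4.83820052e-05,
        1.36067757e+00, -1.21016604e-01]), 'qd': array([-0.00055484, -0.00166446, -0.00294653,  0.00063145,  0.00142894,
       -0.00157681]), 'effort': array([ 9.77571763e-04, -4.17699623e+01, -2.46405369e+01, -2.54118377e-04,
        5.78849518e-03, -4.61842532e-06]), 'position': array([0.13304762, 0.55893726, 0.24152005]), 'ee_rot': array([-2.15810230e-04,  1.16631741e-01,  9.93174892e-01, -7.89559716e-04]), 'contact_force': array([-0.12708153,  0.38662385,  0.24715039]), 'moment': array([ 0.02245382, -0.01128794, -0.00351991]), 'gripper_force': 0.0, 'width': 0.08555636497297665}
```

View pics/top0.png

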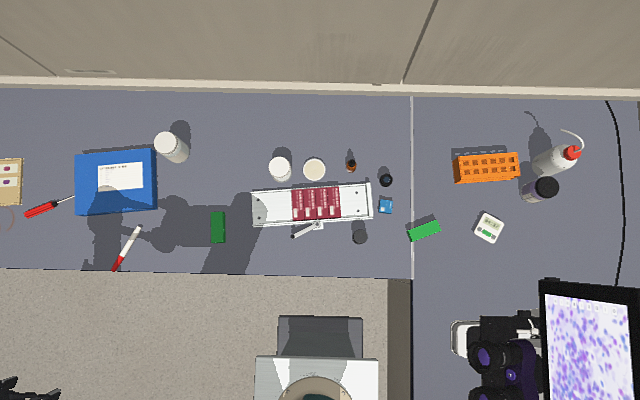

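View pics/scene0.png

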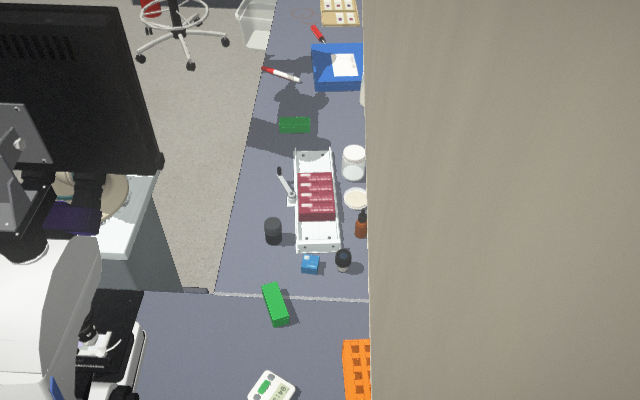

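Top view: the magazine runs from its open end at about (252,205) to the stop at about (372,200). Four maroon cartons lie at cols 292–341, and the keeper has its pivot near (319,225) and its pin near (293,236). Two green look-alikes at (218,227) and (424,230) stand apart from the row. I'll enlarge this region to confirm.

```bash
python3 - <<'E'
import cv2
im=cv2.imread("pics/top0.png")[145:255,240:400]
cv2.imwrite("pics/crop0.png",cv2.resize(im,None,fx=5,fy=5,interpolation=cv2.INTER_CUBIC))
E
```

```text
(no output)
```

View pics/crop0.png

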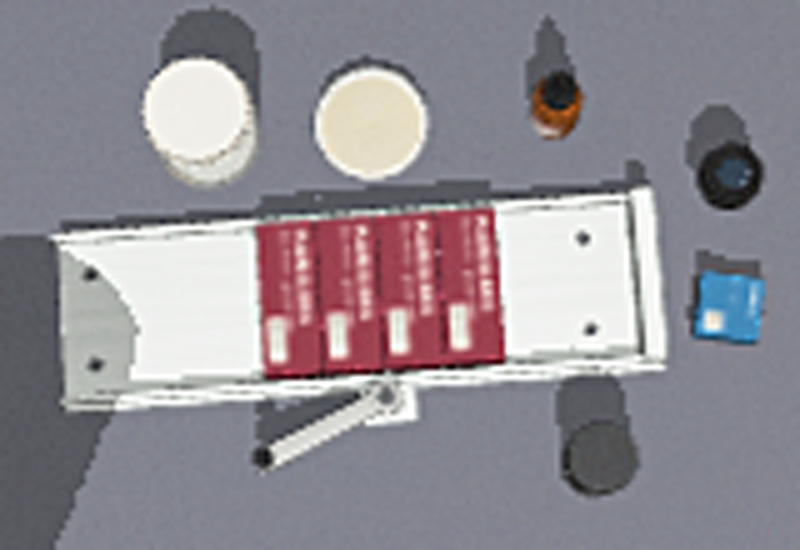

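The crop confirms it: the only candidate row is the four maroon cartons in the channel, from left edge (258,225)-(265,378) to right edge (494,208)-(505,362). The green boxes lie outside the channel. Keeper pin top is at crop (263,457), pivot at (387,395), and the stop's outer edge runs (652,187)-(665,367).

```bash
cat > h.py <<'E'
import numpy as np
from rig import manip, eyes, job
def ray(n,uv,z):
    c=eyes.get_calibration(n);K=c["camera_matrix"];V=c["view"];R=V[:3,:3];o=-R.T@V[:3,3]
    d=np.array([(uv[0]-K[0,2])/K[0,0],-(uv[1]-K[1,2])/K[1,1],-1]);d=R.T@d
    return o+d*(z-o[2])/d[2]
def crop(p): return (p[0]/5+240-.4,p[1]/5+145-.4)
E
python3 - <<'E'
from h import *
P=dict(openL=((52,238),.016),openR=((65,408),.016),stL=((652,187),.034),stR=((665,367),.034),
 rbL=((258,225),.034),rbR=((265,378),.034),rfL=((494,208),.034),rfR=((505,362),.034),pin=((263,457),.05),piv=((387,395),.028),
 cup=((197,107),.075),dish=((371,122),.015),bot=((560,88),.083),can=((600,455),.057))
W={k:ray("top",crop(p),z) for k,(p,z) in P.items()}
for k,v in W.items(): print(k,np.round(v[:2]*1000,1))
a=(W['openL']+W['openR'])/2; b=(W['stL']+W['stR'])/2; d=(b-a)[:2]; L=np.linalg.norm(d);ux=d/L;uy=np.array([-ux[1],ux[0]])
o=((a+b)/2)[:2]
print("len",L,"yaw",np.arctan2(ux[1],ux[0]),"origin",o,ux,uy)
for k,v in W.items():
    r=v[:2]-o; print(k,"mag",np.round([r@ux*1000,r@uy*1000],1))
E
```

```text
openL [581.1 191.5]
openR [489.  179.8]
stL [ 613.4 -131.2]
stR [ 517.  -138.9]
rbL [587.7  78.4]
rbR [506.   71.6]
rfL [600.  -47.2]
rfR [517.6 -54.6]
pin [463.4  69.8]
piv [499.2   7.2]
cup [641.7 108.5]
dish [649.7  20.4]
bot [654.1 -78.5]
can [ 468.3 -103.4]
len 0.322068813877191 yaw -1.4769516949423886 origin [0.55012633 0.02529458] [ 0.09370695 -0.99559982] [0.99559982 0.09370695]
openL mag [-162.6   46.4]
openR mag [-159.5  -46.4]
stL mag [161.7  48.3]
stR mag [160.3 -48.3]
rbL mag [-49.3  42.4]
rbR mag [-50.3 -39.6]
rfL mag [76.8 42.8]
rfR mag [ 76.5 -39.9]
pin mag [-52.5 -82.2]
piv mag [ 13.2 -52.4]
cup mag [-74.2  98.9]
dish mag [14.2 98.7]
bot mag [113.1  93.8]
can mag [120.5 -93.5]
```

Request:
drive_tool(rows=[[[0,0,-0.155],[2.55,-2.8,0],0],[[0,0,-0.155],[2.55,-2.8,0],0],[[0,0,-0.155],[2.55,-2.8,0],0],[[0,0,-0.155],[2.55,-2.8,0],0],[[0,0,-0.155],[2.55,-2.8,0],0],[[0,0,-0.155],[2.55,-2.8,0],0],[[0,0,-0.155],[2.55,-2.8,0],0],[[0,0,-0.155],[2.55,-2.8,0],0]])

```text
clock: 1.1
position: [0.3377, 0.3342, 0.242]
ee_rot: [-0.0, 0.674, 0.739, -0.0]
contact_force: [0.3, -0.1, 0.0]
width: -0.0001
gripper_force: 0.0
```

Request:
drive_tool(rows=[[[0,0,0],[2.55,-2.8,0],0],[[0,0,0],[2.55,-2.8,0],0],[[0,0,0],[2.55,-2.8,0],0],[[0,0,0],[2.55,-2.8,0],0],[[0,0,0],[2.55,-2.8,0],0],[[0,0,0],[2.55,-2.8,0],0],[[0,0,0],[2.55,-2.8,0],0],[[0,0,0],[2.55,-2.8,0],0]])

```text
clock: 2.1
position: [0.5417, 0.1104, 0.2419]
ee_rot: [-0.0, 0.672, 0.74, -0.0]
contact_force: [0.1, 0.3, 0.8]
width: 0.0001
gripper_force: 0.0
```

Request:
drive_tool(rows=[[[0,0,0],[0,0,-4],0],[[0,0,0],[0,0,-4],0],[[0,0,0],[0,0,-4],0],[[0,0,0],[0,0,-2],0],[[0,0,0],[0,0,0],0]])

```text
clock: 2.72
position: [0.5396, 0.1112, 0.1004]
ee_rot: [-0.002, 0.672, 0.741, -0.002]
contact_force: [-0.3, -0.1, 0.8]
width: 0.0002
gripper_force: 0.0
```

```bash
python3 - <<'E'
from h import *
import cv2
s=manip.get_state();print(s['clock'],s['position'],s['ee_rot'],s['width'],s['contact_force'])
cv2.imwrite("pics/wrist1.png",eyes.get_image("wrist")[:,:,::-1])
E
```

```text
2.725 [0.53957219 0.11123286 0.10038893] [-0.00166771  0.67200482  0.74054275 -0.00178085] 0.00019474180781482752 [-0.34158159 -0.09148741  0.78755189]
```

View pics/wrist1.png

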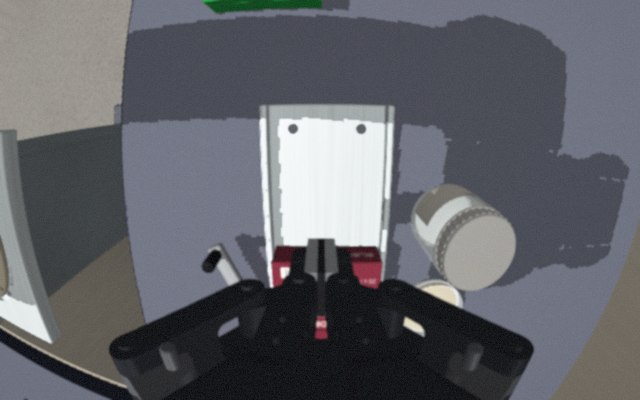

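Wrist view: the closed fingertips at (321,240) are above the channel, slightly left of its centreline (about col 327), behind the row's rear edge at row 250. I'll shift 3.5 mm and descend behind the row.

Request:
drive_tool(rows=[[[0,0,0],[0.35,0.03,-2.5],0],[[0,0,0],[0,0,-2.5],0],[[0,0,0],[0,0,-1.8],0],[[0,0,0],[0,0,-1.0],0],[[0,0,0],[0,0,0],0],[[0,0,0],[0,0,0],0]])

```text
clock: 3.52
position: [0.5456, 0.1118, 0.0253]
ee_rot: [0.001, 0.672, 0.741, 0.001]
contact_force: [0.6, 0.1, -0.3]
width: 0.0001
gripper_force: 0.0
```

Request:
drive_tool(rows=[[[0,0,0],[0.0,-1.0,-0.3],0],[[0,0,0],[0.09,-1.0,0],0],[[0,0,0],[0.05,-0.5,0],0],[[0,0,0],[0.05,-0.5,0],0],[[0,0,0],[0.05,-0.5,0],0],[[0,0,0],[0.05,-0.5,0],0],[[0,0,0],[0.05,-0.5,0],0]])

```text
clock: 4.4
position: [0.5482, 0.0666, 0.0215]
ee_rot: [0.0, 0.672, 0.741, 0.0]
contact_force: [-0.4, 4.3, 2.5]
width: -0.0003
gripper_force: 1.8
```

Request:
drive_tool(rows=[[[0,0,0],[0.04,-0.5,0],0],[[0,0,0],[0.05,-0.5,0],0],[[0,0,0],[0.05,-0.5,0],0],[[0,0,0],[0.04,-0.5,0],0],[[0,0,0],[0.05,-0.5,0],0],[[0,0,0],[0.05,-0.5,0],0],[[0,0,0],[0.04,-0.5,0],0],[[0,0,0],[0.05,-0.5,0],0]])

```text
clock: 5.4
position: [0.5518, 0.0264, 0.0213]
ee_rot: [-0.0, 0.672, 0.741, -0.0]
contact_force: [0.1, 4.7, 3.8]
width: 0.0
gripper_force: 1.9
```

Request:
drive_tool(rows=[[[0,0,0],[0.03,-0.3,0],0],[[0,0,0],[0.03,-0.3,0],0],[[0,0,0],[0,0,0],0]])

```text
clock: 5.78
position: [0.5524, 0.0201, 0.0212]
ee_rot: [0.0, 0.672, 0.741, -0.0]
contact_force: [-0.4, 1.9, 0.1]
width: 0.0001
gripper_force: 0.7
```

Request:
drive_tool(rows=[[[0,0,0],[0.02,-0.2,0],0],[[0,0,0],[0.01,-0.15,0],0],[[0,0,0],[0,0,0],0]])

```text
clock: 6.15
position: [0.5526, 0.017, 0.0212]
ee_rot: [0.0, 0.672, 0.741, -0.0]
contact_force: [-0.3, 1.4, 0.3]
width: 0.0004
gripper_force: 1.0
```

Request:
drive_tool(rows=[[[0,0,0],[0.01,-0.1,0],0],[[0,0,0],[0.01,-0.1,0],0],[[0,0,0],[0,0,0],0]])

```text
clock: 6.52
position: [0.5528, 0.015, 0.0212]
ee_rot: [0.0, 0.672, 0.741, -0.0]
contact_force: [-0.2, 1.3, 0.3]
width: 0.0003
gripper_force: 0.9
```

Request:
drive_tool(rows=[[[0,0,0],[0.01,-0.1,0],0],[[0,0,0],[0.01,-0.1,0],0],[[0,0,0],[0,0,0],0]])

```text
clock: 6.9
position: [0.5529, 0.0142, 0.0212]
ee_rot: [-0.001, 0.672, 0.74, 0.001]
contact_force: [-1.0, 6.9, -0.2]
width: 0.0
gripper_force: 3.0
```

Request:
drive_tool(rows=[[[0,0,0],[0.01,-0.1,0],0],[[0,0,0],[0.01,-0.1,0],0],[[0,0,0],[0,0,0],0]])

```text
clock: 7.28
position: [0.5529, 0.0142, 0.0213]
ee_rot: [-0.002, 0.673, 0.74, 0.002]
contact_force: [0.3, 12.3, 0.5]
width: -0.0001
gripper_force: 6.2
```

Hard stop reached: the position stays put while the force rises. One firmer squeeze, then back off and lift.

Request:
drive_tool(rows=[[[0,0,0],[0.01,-0.1,0],0],[[0,0,0],[0.0,-0.1,0],0],[[0,0,0],[0,0,0],0]])

```text
clock: 7.65
position: [0.5529, 0.0141, 0.0213]
ee_rot: [-0.003, 0.673, 0.739, 0.003]
contact_force: [0.0, 19.0, 2.1]
width: -0.0002
gripper_force: 9.4
```

Request:
drive_tool(rows=[[[0,0,0],[-0.05,0.5,0],0],[[0,0,0],[-0.1,1.0,0],0],[[0,0,0],[-0.2,2.0,0],0],[[0,0,0],[-0.2,2.0,3],0],[[0,0,0],[0,2,5],0],[[0,0,0],[-2,4,6],0],[[0,0,0],[-4,4,0],0],[[0,0,0],[-4,4,0],0]])

```text
clock: 8.65
position: [0.4503, 0.1993, 0.1524]
ee_rot: [0.001, 0.672, 0.74, 0.001]
contact_force: [-0.0, 1.0, -0.3]
width: -0.0
gripper_force: 0.0
```

```bash
python3 - <<'E'
from h import *
import cv2
im=eyes.get_image("top")[:,:,::-1].copy(); cv2.imwrite("pics/top1.png",im)
cv2.imwrite("pics/crop1.png",cv2.resize(im[145:255,240:400],None,fx=5,fy=5,interpolation=cv2.INTER_CUBIC))
s=manip.get_state();print(s['clock'],s['position'])
E
```

```text
8.7 [0.44315619 0.20290723 0.1516141 ]
```

View pics/crop1.png

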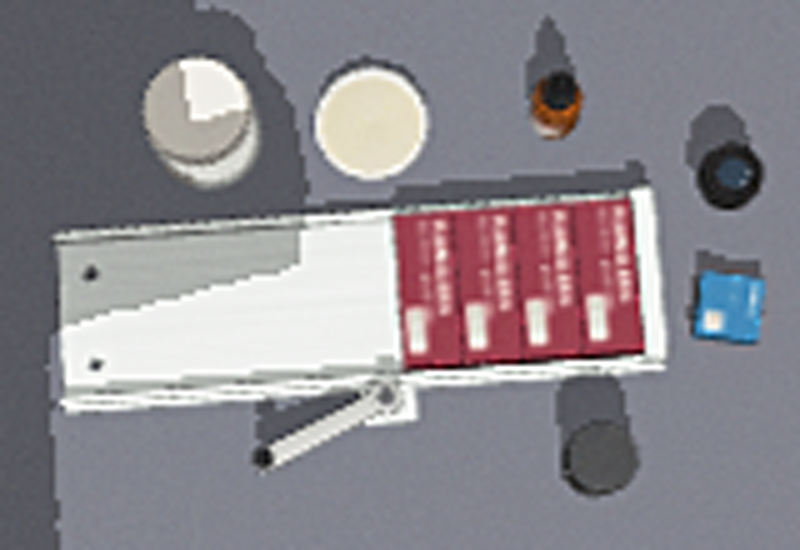

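The row is home: the carton front touches the stop (crop 632–645), the rear edge is at col ~397, and it is closed up. Keeper pin is still at (263,457) and bystanders are unmoved. Next I go to the outer side of the pin.

Request:
drive_tool(rows=[[[0,0,0],[0,-3.4,0],0],[[0,0,0],[-0.2,-3.4,0],0],[[0,0,0],[-0.2,-3.4,0],0],[[0,0,0],[-0.2,-3.2,0],0],[[0,0,0],[0,0,-4],0],[[0,0,0],[0,0,-4],0],[[0,0,0],[0,0,0],0],[[0,0,0],[0,0,0],0]])

```text
clock: 9.7
position: [0.4461, 0.0639, 0.0724]
ee_rot: [0.001, 0.672, 0.741, 0.001]
contact_force: [0.1, 0.3, 0.6]
width: 0.0
gripper_force: 0.0
```

```bash
cat >> h.py <<'E'
ux=np.array([.0937,-.9956]);uy=np.array([.9956,.0937]);o=np.array([.5511,.0254])
def mag(p): r=np.array(p)[:2]-o; return np.round([r@ux*1000,r@uy*1000],1)
def wor(x,y): return o+(x*ux+y*uy)/1000
E
python3 - <<'E'
from h import *
s=manip.get_state();print(s['clock'],s['position'],mag(s['position']))
for th in np.arange(1.95,-.01,-.15):
    x,y=12-72*np.sin(th),-56+72*np.cos(th)
    print(round(th,2),np.round([x,y]),"below",np.round(wor(x,y-19.5)*100,2),"behind",np.round(wor(x-16,y)*100,2))
E
```

```text
9.7 [0.44612319 0.06386577 0.07237897] [ -48.1 -100.9]
1.95 [-55. -83.] below [44.43  7.05] behind [46.22  8.82]
1.8 [-58. -72.] below [45.42  7.47] behind [47.21  9.24]
1.65 [-60. -62.] below [46.47  7.73] behind [48.26  9.51]
1.5 [-60. -51.] below [47.54  7.84] behind [49.33  9.61]
1.35 [-58. -40.] below [48.62  7.78] behind [50.41  9.56]
1.2 [-55. -30.] below [49.67  7.56] behind [51.47  9.34]
1.05 [-50. -20.] below [50.69  7.19] behind [52.48  8.97]
0.9 [-44. -11.] below [51.63  6.67] behind [53.42  8.45]
0.75 [-37.  -3.] below [52.49  6.02] behind [54.28  7.79]
0.6 [-29.   3.] below [53.24  5.24] behind [55.03  7.02]
0.45 [-19.   9.] below [53.87  4.36] behind [55.66  6.14]
0.3 [-9. 13.] below [54.35  3.4 ] behind [56.15  5.18]
0.15 [ 1. 15.] below [54.69  2.38] behind [56.48  4.15]
0.0 [12. 16.] below [54.87  1.31] behind [56.67  3.09]
```

Request:
drive_tool(rows=[[[0,0,0],[-1.0,0.8,0],0],[[0,0,0],[0,0,-1.5],0],[[0,0,0],[0,0,-1.3],0],[[0,0,0],[0,0,0],0],[[0,0,0],[0,0,0],0]])

```text
clock: 10.32
position: [0.4355, 0.0717, 0.0438]
ee_rot: [0.0, 0.672, 0.741, 0.0]
contact_force: [0.3, -0.0, 0.3]
width: 0.0002
gripper_force: 0.0
```

Sweep the pin following the "below" path.

Request:
drive_tool(rows=[[[0,0,0],[0.9,0.1,0],0],[[0,0,0],[0.5,0.2,0],0],[[0,0,0],[0.5,0.2,0],0],[[0,0,0],[0.5,0.15,0],0],[[0,0,0],[0.5,0.1,0],0],[[0,0,0],[0.5,0.05,0],0],[[0,0,0],[0.5,0.0,0],0],[[0,0,0],[0,0,0],0]])

```text
clock: 11.32
position: [0.475, 0.0795, 0.0435]
ee_rot: [0.0, 0.672, 0.741, 0.0]
contact_force: [0.3, -0.3, 0.3]
width: -0.0001
gripper_force: 0.0
```

Request:
drive_tool(rows=[[[0,0,0],[0.6,-0.1,0],0],[[0,0,0],[0.5,-0.1,0],0],[[0,0,0],[0.6,-0.1,0],0],[[0,0,0],[0.5,-0.1,0],0],[[0,0,0],[0.5,-0.2,0],0],[[0,0,0],[0.5,-0.2,0],0],[[0,0,0],[0.5,-0.3,0],0],[[0,0,0],[0,0,0],0]])

```text
clock: 12.32
position: [0.5119, 0.0683, 0.0435]
ee_rot: [0.0, 0.672, 0.74, 0.0]
contact_force: [0.7, -0.1, 0.6]
width: 0.0001
gripper_force: 0.0
```

```bash
python3 - <<'E'
from h import *
import cv2
s=manip.get_state();print(s['clock'],s['position'],mag(s['position']))
im=eyes.get_image("top")[145:255,240:400,::-1]; im2=eyes.get_image("wrist")[150:310,180:420,::-1]
a=cv2.resize(im,(436,300),interpolation=cv2.INTER_CUBIC);b=cv2.resize(im2,(436,290))
cv2.imwrite("pics/p2.png",np.vstack([a,b]))
E
```

```text
12.325 [0.51194674 0.06827175 0.0434921 ] [-46.4 -35. ]
```

View pics/p2.png

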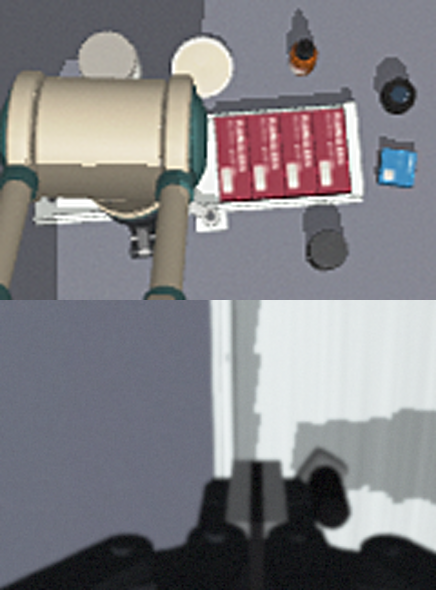

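Top/wrist: the pin stands right of the fingertips, touching, with the arm swung over the channel; the keeper is at about 0.97. Now I go round behind the pin.

Request:
drive_tool(rows=[[[0,0,0],[-0.7,-0.1,0],0],[[0,0,0],[-0.1,1.3,0],0],[[0,0,0],[-0.1,1.4,0],0],[[0,0,0],[0,0,0],0],[[0,0,0],[1.6,0.15,0],0],[[0,0,0],[1.6,0.15,0],0],[[0,0,0],[0,0,0],0],[[0,0,0],[0,0,0],0]])

```text
clock: 13.42
position: [0.534, 0.0974, 0.0431]
ee_rot: [-0.0, 0.672, 0.74, -0.0]
contact_force: [-0.9, -0.1, 0.0]
width: -0.0001
gripper_force: 0.0
```

```bash
python3 - <<'E'
from h import *
s=manip.get_state();print(s['clock'],s['position'],mag(s['position']),s['contact_force'])
for x,y in [(-62,-9),(-53,-3),(-44,3),(-34,8),(-24,12),(-14,15),(-6,16)]: print(x,y,np.round(wor(x,y)*100,2))
E
```

```text
13.425 [0.53401195 0.097368   0.04311618] [-73.3 -10.3] [-0.94536601 -0.06332749  0.04225796]
-62 -9 [53.63  8.63]
-53 -3 [54.31  7.79]
-44 3 [55.    6.95]
-34 8 [55.59  6.  ]
-24 12 [56.08  5.04]
-14 15 [56.47  4.07]
-6 16 [56.65  3.29]
```

Request:
drive_tool(rows=[[[0,0,0],[0.2,-1.1,0],0],[[0,0,0],[0.7,-0.85,0],0],[[0,0,0],[0.7,-0.85,0],0],[[0,0,0],[0.6,-0.95,0],0],[[0,0,0],[0.5,-0.95,0],0],[[0,0,0],[0.4,-0.95,0],0],[[0,0,0],[0.1,-0.4,0],0],[[0,0,0],[0,0,0],0]])

```text
clock: 14.42
position: [0.5659, 0.0366, 0.0433]
ee_rot: [-0.0, 0.672, 0.74, -0.0]
contact_force: [0.1, -0.4, -0.2]
width: -0.0002
gripper_force: 0.0
```

Request:
drive_tool(rows=[[[0,0,0],[0.02,-0.2,0],0],[[0,0,0],[0.02,-0.2,0],0],[[0,0,0],[0,0,0],0]])

```text
clock: 14.8
position: [0.5665, 0.0331, 0.0434]
ee_rot: [0.0, 0.672, 0.741, -0.0]
contact_force: [-0.1, 0.3, -0.2]
width: -0.0004
gripper_force: 0.0
```

Request:
drive_tool(rows=[[[0,0,0],[0.01,-0.1,0],0],[[0,0,0],[0.01,-0.1,0],0],[[0,0,0],[0,0,0],0]])

```text
clock: 15.18
position: [0.5669, 0.031, 0.0435]
ee_rot: [0.0, 0.672, 0.741, 0.0]
contact_force: [-0.4, 0.5, 0.3]
width: -0.0001
gripper_force: 0.1
```

Request:
drive_tool(rows=[[[0,0,0],[0.01,-0.1,0],0],[[0,0,0],[0.0,-0.1,0],0],[[0,0,0],[0,0,0],0]])

```text
clock: 15.55
position: [0.567, 0.0303, 0.0435]
ee_rot: [-0.001, 0.672, 0.74, 0.001]
contact_force: [-0.4, 5.1, -0.5]
width: 0.0003
gripper_force: 2.7
```

Shut stop felt at mag x ≈ -3, as predicted. Slightly firmer push, then retreat and look.

Request:
drive_tool(rows=[[[0,0,0],[0.0,-0.1,0],0],[[0,0,0],[0,0,0],0]])

```text
clock: 15.8
position: [0.567, 0.0302, 0.0435]
ee_rot: [-0.001, 0.673, 0.74, 0.002]
contact_force: [0.6, 7.6, 0.5]
width: -0.0002
gripper_force: 3.9
```

Request:
drive_tool(rows=[[[0,0,0],[-0.05,0.5,0],0],[[0,0,0],[-0.1,1.0,0],0],[[0,0,0],[-0.2,2.0,1],0],[[0,0,0],[-0.3,2.0,4],0],[[0,0,0],[0,3,5],0],[[0,0,0],[-3,4,2],0],[[0,0,0],[-4,4,0],0],[[0,0,0],[-4,4,0],0]])

```text
clock: 16.8
position: [0.4491, 0.2352, 0.1647]
ee_rot: [0.0, 0.672, 0.741, 0.001]
contact_force: [0.7, 1.4, -0.1]
width: 0.0002
gripper_force: 0.0
```

```bash
python3 - <<'E'
from h import *
import cv2
im=eyes.get_image("top")[:,:,::-1].copy()
cv2.imwrite("pics/crop3.png",cv2.resize(im[145:255,240:400],None,fx=5,fy=5,interpolation=cv2.INTER_CUBIC))
print(manip.get_state()['clock'])
E
```

```text
16.85
```

View pics/crop3.png

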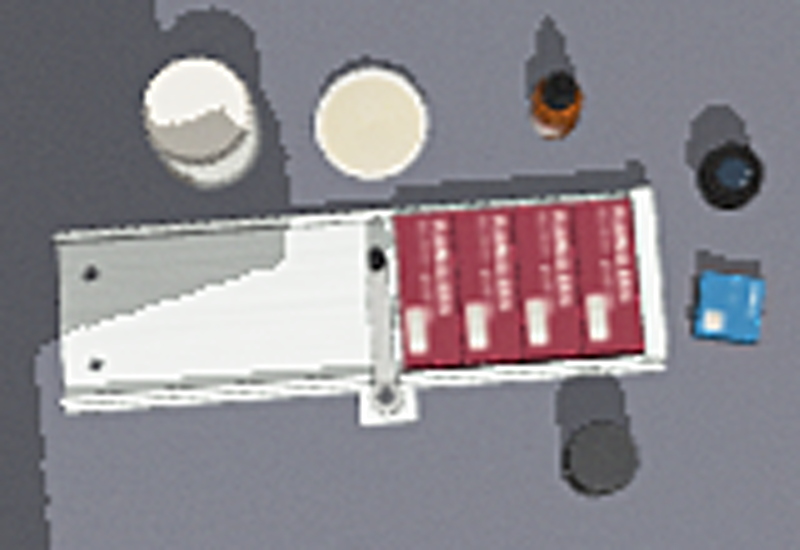

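The keeper lies straight across the channel from pivot (385,397) to pin (376,260), right behind the row. The row is home at the stop and the bystanders are unmoved.

```bash
python3 -c "
from rig import job
print(job.sign_off())"
```

```text
the job is handed in; nothing more can be done
None
```

The job is done and handed in at about 17 s: the last top view shows all four cartons closed up against the end stop, the keeper straight across the channel behind them, and the things standing round the channel where they were.

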